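# Kit the bracket and rock the locating block out of the weld fixture

### The arm

A 6-joint arm with a two-finger parallel gripper is mounted at the origin on the work surface. World frame = base frame: x ahead of the robot, y to its left, z up, the work surface at z = 0. Lengths are in m, angles in rad, forces in N, time in s.
With the tool pointing down it reaches from about 0.375 to 0.9 m from the base axis. Payload 3.1 kg.
Tool frame: the origin (TCP) lies midway between the tips of the shut fingers; the grasp point (between the pads) lies 19 mm behind it; x points along the fingers, y is the direction in which the jaws open and shut, and the axes are right-handed (so a half turn about x gives the same grasp; the last joint's range is limited). The gripper opens to 87 mm and grips with 3 to 60 N. Pads are 19 mm wide; open, the fingers measure 117 mm over their backs; the gripper's body (75 mm by 190 mm) begins 51 mm behind the grasp point.
Start: joints at [-0.178, 0.527, 1.433, -0, 1.181, -0.178], TCP at [0.625, 0, 0.223] pointing down, gripper open.
Joint ranges: [-3.08, 3.08], [-0.75, 2.2], [0.22, 2.44], [-1.43, 4.57], [0, 2.65], [-2.85, 2.85]. Speed limits (rad/s): [2.79, 2.79, 3.14, 3.14, 3.14, 3.14].

### API

Orientations are given as a unit quaternion [x, y, z, w].
In Python, from rig import get_obs, imaging, robot gives the robot as it stands.
- The arm moves only by the shell command python3 -m inch 'ROWS' [FORCE]. ROWS is JSON, a list of rows, each a list of 3 entries, a list of its own where there are three numbers: the finger opening in mm, from 0 to 87, then the shift along the tool's x, y, z in mm, then the turn, a rotation vector about the tool's x, y, z in degrees. In form: [[grip, [dx, dy, dz], [wx, wy, wz]], ...]. A call has 1 to 12 rows; each row shifts and turns the pose as measured when the row begins, along the tool's axes as they then stand; what a row does not reach is not made up. A row lasts 1/8 s, in which the tool goes at most 62.5 mm and 10.7 degrees, less where a joint would pass 70% of its speed; a pose out of reach is approached as far as the arm can. A call with a gripper value outside its range is refused whole. The fingers move at their own pace and stop on an object; FORCE is the grip in N (left out, the last holds). Time passes only in rows, so rows that do not move let the fingers close. It gives the time, the measured TCP pose, the force and the opening at its end, in the units of the state.
- get_obs(): the state, without advancing time (a new reading comes with each control period).
- imaging.camera(name): name is "scene" or "side" or "wrist"; returns the picture (420x560x3 uint8, red, green, blue); there is no depth.
- imaging.camera_params(name): a dict with "camera_matrix" (3x3 intrinsics, pixels), "xyz" and "rotation" of the camera in the world. Camera axes: x right, y down, z forward; pixel columns grow to the right and rows downward; lengths in m; the calibration is good to about 2 mm. A picture is of the moment at which its call begins: read the wrist's pose just before it. camera_params takes no time and is no camera call; for the wrist camera it gives the pose at the moment of the call.
- robot.hand_in(): hands the job in, once; it reports no verdict.
Trained networks look in the newest picture that a camera, given by its name, has taken for a name from the list of things; names that differ only in an ending like _2 or _b are one class to them, and where a whole thing is asked for, a point or a joint stands for the part that bears it (a point fixed in the world has none). Each returns a list of dicts, best first, with "confidence" (0 to 1); they miss things now and then, are a little off and sometimes report something else, mostly with a low value. They report only what shows in the picture. A call takes as long as a camera call. They do not tell look-alikes from the thing itself.
- imaging.cut_out(camera, target): "pixels" (420x560 bool, what is visible of it) and "box" ([centre column, centre row, width, height] in pixels, round what is visible of it).
- imaging.tip_of(camera, target): "pixel" ([column, row] in pixels: a listed point, or the origin of a listed thing).
The state is a dict: "time": time; "q": joint angles; "joint_velocities": joint speeds; "joint_torque": joint torques, N m; "position": TCP position; "tool_rot": TCP orientation; "ft_force": force on the tool from outside, world axes, zero at the start; "moment": the same for the moment, N m; "grip_width": finger opening in m.
Only numpy, scipy, OpenCV 4.12 (cv2) and the standard library are available. Lean on these libraries where they do the work, as an engineer would, in place of code of your own. Each camera call takes 0.05 s, during which the arm holds its last target. There are 200 camera calls.

### The job

Strip down the weld fixture: first lay the loose steel bracket flat in the empty middle compartment of the plywood tray and let go of it. Then grip the upright locating block that is jammed in the fixture, rock it side to side towards its two keepers until both have been pushed back and it comes free, without touching the fixture or its keepers with the gripper and without wrenching the block out. Finish while holding the block still and upright, straight above its pocket, with its foot about 20 mm clear above the keepers; leave everything else where it is.

Things in the scene. Friction and masses are not known exactly. Their poses are not given: they have to be found in the camera images.
- bracket: Loose flat steel bracket, plate 120 (x) x 36 (y) x 6 mm with a square 20 x 20 mm boss standing on its middle up to 36 mm above its underside; sides of the boss parallel to x and y. About 0.25 kg. Origin: centre of the underside; z up. Lies flat on the table at the start, between tray and fixture.
- tray: Fixed plywood tray, 142 (x) x 164 (y) x 20 mm high, walls and floor 5 mm, open on top, split by two walls along x into three equal compartments side by side in y, each 132 x 48 mm inside. The outer two hold a brush and a bar; the middle one is empty. Origin: centre of the underside. Stands to the robot's left or right, turned.
- slot (a point): Centre of the inner floor of the empty middle compartment; its x runs along the compartment's length, z up.
- fixture: Fixed weld fixture: dark plate 100 (x) x 170 (y) x 12 mm with two green pedestals at +y and -y, each with a steel keeper (23.5 mm wide, 36.5 to 48 mm above the table) that slides along y and ends at the block's stem. Bolt heads on the keepers reach 53 mm; all else is lower than 48 mm. Origin: centre of the underside. Stands on the side away from the tray, turned.
- pocket (a point): Centre of the pocket floor, on the fixture plate's top 12 mm above the table, axes as the fixture's. The block's foot (14 mm in y) stands in a shallow rim 6 mm high, 16 mm apart in y and 27 mm in x.
- block: Steel locating block, 96 mm tall, upright in the pocket, axes along the fixture's. 24 mm thick in x; in y: foot 14 mm wide up to 8 mm, shoulders 33 mm from 8 to 20 mm, stem 26 mm above. The keepers reach about 3 mm over each shoulder, 4.5 mm above it: pulled straight up it jams. About 0.42 kg. Grip the stem's x faces about 80 mm above the underside. Origin: centre of the underside.
- keeper_a (a joint): How far the +y keeper is pushed back (to +y), m: 0 to 0.0012 at the start, 0.006 at its stop. Leaning the block about its foot to the fixture's +y pushes it; it needs about 12 N, has no spring and stays where pushed. A lean of 8 to 9 degrees (12 mm sideways at 80 mm height) pushes it 4 to 5 mm. The block passes when both keepers are above about 0.0035.
- keeper_b (a joint): The same for the -y keeper, pushed back to -y of the fixture.
- brush: Small wire brush 118 x 18 x 12 mm lying in the tray's +y compartment; stays there.
- flat_bar: Flat aluminium bar 115 x 30 x 6 mm lying in the tray's -y compartment; stays there.
- magnet: Red triangular welding magnet, about 80 mm, 16 mm high, lying beyond the bracket; stays there.
- collar: Steel shaft collar, 40 mm across, 18 mm high, lying between the robot and the bracket; stays there.
- spray: Spray can, 64 mm across, 190 mm tall, upright at the far left of the work; stays there.
- nut_cup: Empty steel cup, 76 mm across, 60 mm tall, at the far right of the work; stays there.
There are look-alikes about, which are no part of the job. What is shaped like the bracket but orange is not meant. What is shaped like the block but pink is not meant.

How it is judged:
By the outcome, as a careful person would: the job done as asked, in the order asked, and still so for the second after the job is handed in, while the arm keeps its last pose, push and grip.
It also fails if it takes over 48 s, if anything falls off the work surface, if the arm or the gripper's body presses on something with over 40 N, if the wrist force passes 120 N, or if a joint passes its speed limit or range.

## Working session

There is one attempt and no reset: what is moved stays moved. The work goes in short steps, Python scripts to look and compute and a shell command to move; the robot and the scene stay as the last step left them, time stands still between calls to the robot, and variables do not carry over. Pictures are saved under pics/ and viewed, about 8 in all and at most 12, crops included, and the job is handed in when it is done.

```bash
ls; mkdir -p pics
python3 - <<'E'
from rig import get_obs, imaging, robot
import cv2,numpy as np
ims=[]
for c in("scene","side"):
    im=imaging.camera(c); cv2.imwrite(f"pics/{c}0.png",im[:,:,::-1])
    p=imaging.camera_params(c); print(c,np.round(p["xyz"],3),np.round(p["rotation"],3).tolist(),np.round(p["camera_matrix"],1).tolist())
    for t in("bracket","tray","slot","fixture","pocket","block","magnet","collar"):
        for d in imaging.tip_of(c,t)[:3]: print(t,np.round(d["pixel"],1),round(d["confidence"],2))
print(get_obs())
E
```

```text
pics
scene [ 1.368 -0.852  0.96 ] [0.839, 0.322, -0.166, -0.406] [[468.0, 0.0, 279.4], [0.0, 468.0, 203.6], [0.0, 0.0, 1.0]]
bracket [211.4 221.6] 0.83
bracket [264.1 175.5] 0.55
bracket [282.4 222.5] 0.54
tray [334.  180.1] 0.62
slot [331.9 179.7] 0.8
slot [319.2 179.3] 0.57
slot [240.1 191.7] 0.38
fixture [230.1 250.6] 0.82
fixture [344.2 240.3] 0.61
pocket [229.9 249.7] 0.59
block [229.4 245.1] 0.64
magnet [338.3 235.9] 0.55
magnet [321.7 180. ] 0.44
collar [237.7 190.6] 0.64
collar [332.7 182.1] 0.33
side [0.458 0.882 0.969] [-0.051, 0.925, -0.376, 0.027] [[453.9, 0.0, 278.3], [0.0, 453.9, 205.4], [0.0, 0.0, 1.0]]
bracket [337.2 186.2] 0.92
bracket [271.3 215.2] 0.89
bracket [349.6 263.9] 0.74
tray [264.4 303.9] 0.7
slot [266.1 300.2] 0.87
slot [278.9 284. ] 0.75
fixture [286.8 167.5] 0.73
pocket [288.  165.5] 0.96
block [286.8 169.9] 0.5
magnet [204. 226.] 0.67
collar [345.4 225. ] 0.69
{'time': 0.9, 'q': array([-1.78498926e-01,  5.27456362e-01,  1.43269657e+00, -1.55405055e-05,
        1.18139880e+00, -1.78488828e-01]), 'joint_velocities': array([-9.77980044e-05,  1.05146184e-03,  1.38546128e-03,  7.59763075e-04,
       -2.06772500e-04, -1.00289306e-04]), 'joint_torque': array([-3.36384273e-04, -4.39998579e+01, -1.76987958e+01,  6.34319312e-02,
        5.03994548e-02, -1.44878942e-05]), 'position': array([6.24980997e-01, 2.91009240e-05, 2.22576332e-01]), 'tool_rot': array([ 0.50000513,  0.49998417, -0.49999697,  0.50001373]), 'ft_force': array([-0.41398794,  0.09028799,  0.06701249]), 'moment': array([-0.02233268, -0.01979015, -0.01771472]), 'grip_width': 0.08720359777876618}
```

View pics/scene0.png

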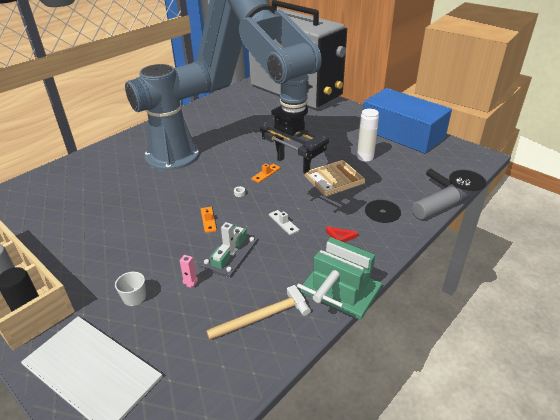

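View pics/side0.png

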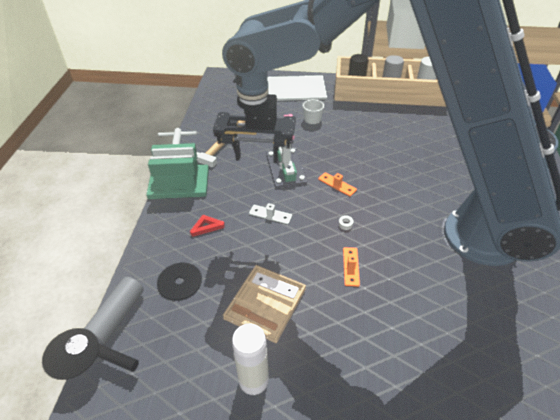

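Scene: the steel bracket is at (282,222) and the block in the fixture at (229,237). Look-alikes are orange brackets at (209,219) and (265,173), and a pink block at (188,270). Side: the steel bracket is at (271,214), with orange ones at (337,184) and (351,266). The tray is at (265,302), and the fixture at (287,165) is partly hidden by the gripper. I choose the grey ones.

```bash
cat > h.py <<'E'
from rig import get_obs, imaging, robot
import cv2,numpy as np
from scipy.spatial.transform import Rotation as R
def cam(c):
    p=imaging.camera_params(c); r=np.array(p["rotation"],float)
    r=R.from_quat(r).as_matrix() if r.ndim==1 else r
    return np.array(p["camera_matrix"]),r,np.array(p["xyz"])
def ray(C,px):
    K,r,t=C; px=np.atleast_2d(px).astype(float)
    d=np.c_[px,np.ones(len(px))]@np.linalg.inv(K).T@r.T
    return t,d
def plane(C,px,z):
    t,d=ray(C,px); return t+d*((z-t[2])/d[:,2])[:,None]
def proj(C,X):
    K,r,t=C; v=(np.atleast_2d(X)-t)@r@K.T; return v[:,:2]/v[:,2:]
def tri(obs): # [(C,px)...] -> point, residual mm
    A=np.zeros((3,3));b=np.zeros(3);L=[]
    for C,px in obs:
        t,d=ray(C,px); d=d[0]/np.linalg.norm(d[0]); P=np.eye(3)-np.outer(d,d); A+=P;b+=P@t;L.append((P,t))
    x=np.linalg.solve(A,b); return x,[round(1e3*np.linalg.norm(P@(x-t)),1) for P,t in L]
def tool():
    o=get_obs(); return o["position"],R.from_quat(o["tool_rot"]).as_matrix()
def shift(target): # mm in tool axes
    p,r=tool(); return np.round(r.T@(np.array(target)-p)*1e3,1)
def turn(r_t):
    p,r=tool(); return np.round(R.from_matrix(r.T@r_t).as_rotvec(degrees=True),1)
def down(yaw): # tool x down, tool y (jaw dir) at yaw deg in world
    c,s=np.cos(np.radians(yaw)),np.sin(np.radians(yaw)); y=np.array([c,s,0]);x=np.array([0,0,-1.]);return np.c_[x,y,np.cross(x,y)]
def rect(C,m,z):
    cs=max(cv2.findContours(m.astype(np.uint8),0,1)[0],key=cv2.contourArea)[:,0]
    (x,y),(w,h),a=cv2.minAreaRect((plane(C,cs,z)[:,:2]*1000).astype(np.float32))
    if w<h: w,h,a=h,w,a+90
    return np.round([x,y,w,h,(a+90)%180-90],1)
E
python3 - <<'E'
from h import *
S,D=cam("scene"),cam("side")
for n,a,b in [("bracket",(282.4,222.5),(271.3,215.2)),("slot",(331.9,179.7),(266.1,300.2)),("fixture",(230.1,250.6),(286.8,167.5)),("pocket",(229.9,249.7),(288,165.5)),("collar",(237.7,190.6),(345.4,225)),("magnet",(338.3,235.9),(204,226)),("tray",(334,180.1),(264.4,303.9))]:
    x,r=tri([(S,a),(D,b)]); print(n,np.round(x,3),r)
imaging.camera("side")
for t,z in(("bracket",.005),("tray",.02),("fixture",.02)):
    for d in imaging.cut_out("side",t)[:3]: print(t,np.round(d["box"]),round(d["confidence"],2),rect(D,d["pixels"],z))
imaging.camera("scene")
for t,z in(("bracket",.005),("tray",.02),("fixture",.02)):
    for d in imaging.cut_out("scene",t)[:3]: print("scene",t,np.round(d["box"]),round(d["confidence"],2),rect(S,d["pixels"],z))
print(tool()[1].round(2))
W=cam("wrist"); print(W[1].round(2),W[2].round(3), W[0][0])
E
```

```text
bracket [ 0.593 -0.017 -0.004] [np.float64(0.4), np.float64(0.4)]
slot [ 0.569  0.272 -0.001] [np.float64(0.8), np.float64(0.8)]
fixture [ 0.57  -0.222  0.005] [np.float64(0.8), np.float64(0.8)]
pocket [ 0.568 -0.224  0.011] [np.float64(3.3), np.float64(3.3)]
collar [0.374 0.001 0.003] [np.float64(5.1), np.float64(5.1)]
magnet [0.774 0.046 0.002] [np.float64(6.3), np.float64(6.3)]
tray [ 0.572  0.281 -0.006] [np.float64(0.7), np.float64(0.7)]
bracket [338. 186.  44.  24.] 0.7 [ 401.1 -172.3  123.9   67.4  -30.2]
bracket [352. 265.  21.  38.] 0.62 [361.4 149.  126.2  42.3 -84. ]
bracket [268. 214.  38.  20.] 0.56 [595.  -20.7 120.1  57.7 -12.6]
tray [265. 304.  86.  76.] 0.82 [569.5 288.8 172.7 147.6  69.4]
fixture [287. 166.  39.  36.] 0.66 [ 574.2 -214.8  192.4  102.4  -72.3]
scene bracket [286. 222.  23.  23.] 0.59 [599.1 -19.3 127.4  53.  -24.8]
scene bracket [210. 222.  15.  27.] 0.58 [ 411.1 -170.7  128.1   40.6  -32.4]
scene bracket [263. 174.  26.  19.] 0.51 [361.1 139.9 130.6  59.4 -76.7]
scene tray [332. 177.  60.  33.] 0.85 [580.4 267.  179.3 164.4  71.6]
scene tray [241. 192.  14.   8.] 0.34 [393.  -13.4  53.3  37.2 -43.1]
scene fixture [228. 251.  57.  53.] 0.75 [ 581.9 -226.2  197.4  104.4  -72.6]
scene fixture [346. 173.  18.  17.] 0.52 [599.3 316.  102.4  25.4 -23.3]
[[-0.  1. -0.]
 [ 0. -0. -1.]
 [-1. -0. -0.]]
[[ 1.   -0.   -0.  ]
 [-0.   -0.96 -0.29]
 [-0.    0.29 -0.96]] [0.624 0.082 0.385] [325.72478204   0.         278.65504667]
```

Run:
```python
from h import *
W=cam("wrist"); im=imaging.camera("wrist"); cv2.imwrite("pics/w0.png",im[:,:,::-1])
for t,z in(("bracket",.005),("tray",.02)):
    for d in imaging.cut_out("wrist",t)[:2]: print(t,np.round(d["box"]),round(d["confidence"],2),rect(W,d["pixels"],z))
    for d in imaging.tip_of("wrist",t)[:2]: print(t,np.round(d["pixel"],1),round(d["confidence"],2),plane(W,d["pixel"],0).round(4))
print(get_obs()["time"])
```

```text
bracket [256. 193. 105.  52.] 0.7 [595.8 -14.4 119.8  38.7 -13.7]
bracket [239. 355.  29.  25.] 0.68 [ 572.7 -253.1   56.6   33.2   47.4]
bracket [30.1 46.8] 0.91 [[0.3583 0.1485 0.    ]]
bracket [256.6 192.3] 0.8 [[ 0.5974 -0.0115  0.    ]]
tray [254.   5.  30.  10.] 0.49 [ 5.992e+02  1.819e+02  2.930e+01  8.600e+00 -1.000e-01]
1.55
```

View pics/w0.png

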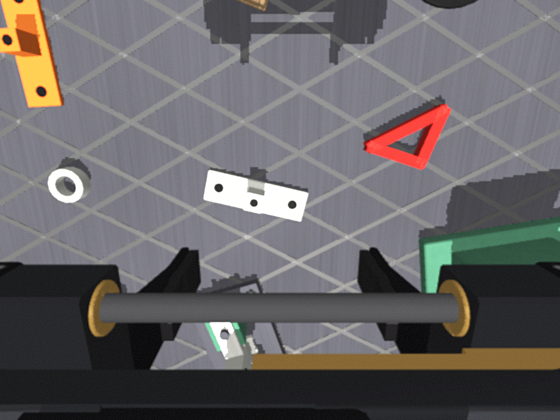

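The wrist view shows the plain steel bracket at (256,195), turned about -13°, with the magnet at (410,135), collar (68,183) and an orange bracket top left (35,55). I go above it and look again.

```bash
python3 -m inch '[[87,[50,-29,15],[0,0,0]],[87,[50,0,0],[7,0,0]],[87,[0,0,0],[6.5,0,0]],[87,[0,0,0],[0,0,0]]]' 20
python3 - <<'E'
from h import *
W=cam("wrist"); im=imaging.camera("wrist"); cv2.imwrite("pics/w1.png",im[:,:,::-1])
for z in (.0,.006):
  for d in imaging.cut_out("wrist","bracket")[:2]: print(np.round(d["box"]),round(d["confidence"],2),rect(W,d["pixels"],z))
for d in imaging.tip_of("wrist","bracket")[:2]: print(np.round(d["pixel"],1),round(d["confidence"],2),plane(W,d["pixel"],0).round(4))
E
```

```text
time: 2.05
position: [0.5973, -0.0159, 0.1211]
tool_rot: [0.558, 0.435, -0.556, 0.437]
ft_force: [0.6, 0.6, -0.3]
grip_width: 0.0869
[279. 206. 138.  46.] 0.72 [595.1 -16.7 123.7  41.5 -13. ]
[468.  62. 121. 104.] 0.69 [771.3  64.2  83.6  77.9 -17.8]
[279. 206. 138.  46.] 0.72 [595.5 -15.  121.1  40.7 -13. ]
[468.  62. 121. 104.] 0.69 [768.   64.2  81.8  76.2 -17.8]
[276.7 202.6] 0.93 [[ 0.596  -0.0122  0.    ]]
```

View pics/w1.png

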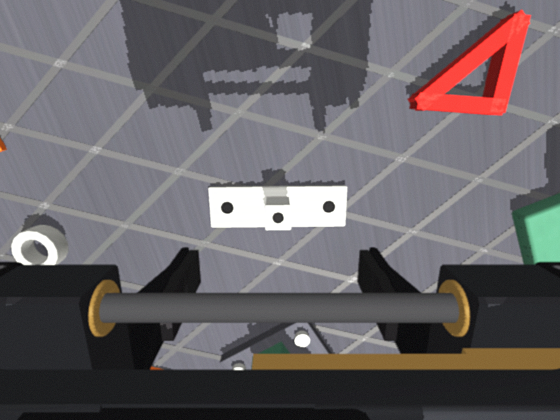

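Run:
```python
from h import *
W=cam("wrist")
print(plane(W,[(209,187),(346,185),(346,226),(209,228)],.006).round(4), plane(W,(277.5,206.5),.006).round(4), plane(W,(277.5,217.5),.036).round(4))
# pose of camera in tool -> earlier pose
p,r=tool(); r0=R.from_quat([.5,.5,-.5,.5]).as_matrix()
W0=(W[0],r0@r.T@W[1],np.array([.62498,0,.22258])+r0@r.T@(W[2]-p))
for n,a,b in(("origin",(256.6,192.3),(276.7,202.6)),("holeL",(219,188),(227.5,208)),("holeR",(292,205),(329,207))): print(n,tri([(W0,a),(W,b)]))
print(shift([.5955,-.0145,.010]),turn(down(-13)))
```

```text
[[ 0.5432  0.0171  0.006 ]
 [ 0.6596 -0.01    0.006 ]
 [ 0.6527 -0.0474  0.006 ]
 [ 0.5318 -0.0192  0.006 ]] [[ 0.5969 -0.0145  0.006 ]] [[ 0.5967 -0.015   0.036 ]]
origin (array([ 0.59844059, -0.00641607,  0.02245802]), [np.float64(0.3), np.float64(0.3)])
holeL (array([ 0.55094401, -0.00767492, -0.00481666]), [np.float64(0.2), np.float64(0.2)])
holeR (array([ 0.63955951, -0.02122692,  0.02207244]), [np.float64(0.4), np.float64(0.4)])
[112.1  -3.4  -0.7] [-0.8 -0.  -0.4]
```

```bash
python3 -m inch '[[70,[55,-2,-1],[-0.8,0,0]],[60,[40,0,0],[0,0,0]],[50,[15.5,0,0],[0,0,0]],[15,[0,0,0],[0,0,0]],[15,[0,0,0],[0,0,0]],[15,[0,0,0],[0,0,0]],[15,[0,0,0],[0,0,0]]]' 40
```

```text
time: 3.12
position: [0.6044, -0.0155, 0.0173]
tool_rot: [0.558, 0.435, -0.547, 0.448]
ft_force: [-0.9, 0.3, -0.8]
grip_width: 0.0252
```

```bash
python3 -m inch '[[15,[0,0,0],[0,0,0]]]'
python3 - <<'E'
from h import *
o=get_obs();print(o["q"],o["joint_velocities"],o["ft_force"],o["moment"],o["grip_width"],o["position"]);print(tool()[1].round(3),shift([.5967,-.0147,.01]),turn(down(-13)))
E
```

```text
time: 3.25
position: [0.6042, -0.0154, 0.0178]
tool_rot: [0.558, 0.435, -0.547, 0.448]
ft_force: [-0.4, -0.3, -0.8]
grip_width: 0.0197
[-2.10263312e-01  7.79585352e-01  1.63921228e+00  2.64071975e-05
  6.99068147e-01  1.22178818e-02] [ 0.00017175 -0.00725087  0.00279106  0.00063197  0.00499663  0.00033158] [-0.44207494 -0.32831484 -0.80702376] [ 0.07903323  0.22040131 -0.03573725] 0.019738092289023634 [ 0.60421804 -0.01544582  0.01777806]
[[ 0.023  0.975 -0.221]
 [-0.005 -0.221 -0.975]
 [-1.     0.024 -0.   ]] [ 7.6 -7.7  0.9] [ 0.3 -0.  -1.4]
```

The grip closed on the boss, but with a 1.4° tilt and 7 mm off, because rows are not made up. I open, straighten, lower and regrip.

```bash
python3 -m inch '[[45,[0,0,0],[0,0,0]],[45,[0,0,0],[0,0,-1.4]],[45,[6,0,0],[0,0,0]],[45,[0,0,0],[0,0,0]]]' 40
python3 - <<'E'
from h import *
print(shift([.6042,-.0154,.01]),turn(down(-13)),get_obs()["position"])
E
```

```text
time: 3.75
position: [0.6061, -0.0159, 0.0124]
tool_rot: [0.553, 0.44, -0.551, 0.442]
ft_force: [0.1, 1.3, 0.1]
grip_width: 0.0435
[ 2.4 -1.9 -0.1] [ 0.3 -0.  -0.2] [ 0.60607159 -0.01588358  0.01237928]
```

```bash
python3 -m inch '[[15,[1,-2,0],[0,0,0]],[15,[0,0,0],[0,0,0]],[15,[0,0,0],[0,0,0]],[15,[0,0,0],[0,0,0]],[15,[-20,0,0],[0,0,0]],[15,[-25,0,0],[0,0,0]],[15,[-25,0,0],[0,0,0]]]' 40;  python3 - <<'E'
from h import *
W=cam("wrist"); im=imaging.camera("wrist"); cv2.imwrite("pics/w2.png",im[:,:,::-1])
C=cam("side");imaging.camera("side")
for d in imaging.cut_out("side","tray")[:1]: 
  for z in(0.01,.02): print("tray",rect(C,d["pixels"],z),d["confidence"])
print([ (d["pixel"],d["confidence"]) for d in imaging.tip_of("side","slot")[:2]],plane(C,[(266.1,300.2)],.005))
print(shift([.572,.278,.1]),turn(down(-13)),tool()[0])
E
```

```text
time: 4.62
position: [0.6007, -0.0147, 0.082]
tool_rot: [-0.552, -0.442, 0.553, -0.44]
ft_force: [0.4, -0.2, -3.2]
grip_width: 0.0197
tray [569.9 281.9 176.3 149.6  70.4] 0.57
tray [568.7 288.2 174.4 148.   70.4] 0.57
[([264.7, 301.0], 0.9), ([285.5, 171.1], 0.59)] [[0.56909166 0.27677715 0.005     ]]
[ -18.4  -93.3 -279.2] [ 0.3 -0.   0.1] [ 0.60134078 -0.01486816  0.08140355]
```

```bash
python3 -m inch '[[15,[-6,-10,-30],[0,0,0]],[15,[-6,-12,-36],[3.5,0,0]],[15,[-6,-10,-38],[3.5,0,0]],[15,[-6,-6,-38],[0,0,0]],[15,[-6,-4,-38],[0,0,0]],[15,[0,0,-20],[0,0,0]],[15,[0,0,0],[0,0,0]]]';  python3 - <<'E'
from h import *
C=cam("side");print("spray",plane(C,[(253,385),(250,335)],.0).round(3),plane(C,[(250,335)],.19).round(3))
W=cam("wrist"); im=imaging.camera("wrist"); cv2.imwrite("pics/w3.png",im[:,:,::-1])
for d in imaging.tip_of("wrist","slot")[:2]: print(np.round(d["pixel"],1),round(d["confidence"],2),plane(W,d["pixel"],0.005).round(4))
for d in imaging.cut_out("wrist","tray")[:1]: print(rect(W,d["pixels"],.02))
print(tool()[0],shift([.570,.278,.1]),turn(down(-20)))
E
```

```text
time: 5.7
position: [0.6129, 0.1911, 0.1024]
tool_rot: [-0.574, -0.409, 0.586, -0.401]
ft_force: [-0.3, -0.4, -3.1]
grip_width: 0.0197
spray [[0.569 0.487 0.   ]
 [0.594 0.371 0.   ]] [[0.568 0.471 0.19 ]]
[189.1 123.7] 0.81 [[0.5701 0.2833 0.005 ]]
[570.7 282.2 160.9 141.9  70. ]
[0.61248185 0.18897851 0.10269999] [  3.5 -70.7 -68.8] [-0.3  0.5  1.1]
```

View pics/w3.png

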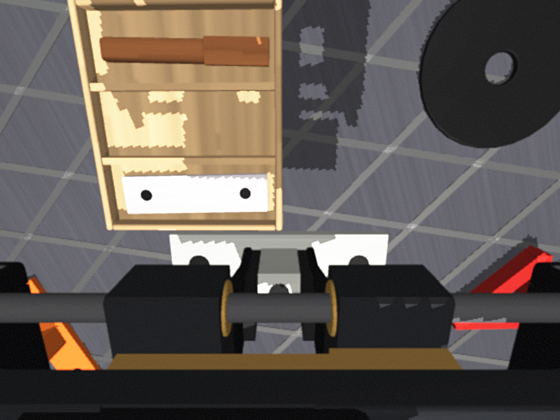

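The tray's middle compartment is empty, between dividers at rows 87 and 158 (columns 95–275). The bracket hangs level in the jaws at rows 235–265.

Run:
```python
from h import *
W=cam("wrist")
P=plane(W,[(89.5,123),(282,123),(95,87),(272,87),(103,159),(277,157),(108,229),(283,228)],.02)[:,:2]*1000
print(P.round(1)); yaw=lambda a,b:np.degrees(np.arctan2(*(b-a)[::-1])).round(1)
print("len",np.linalg.norm(P[1]-P[0]),yaw(P[0],P[1]),yaw(P[2],P[3]),yaw(P[4],P[5]),yaw(P[6],P[7]))
a=np.radians(-20);X=np.array([np.cos(a),np.sin(a)]);Y=np.array([-X[1],X[0]])
print("x centre",(P[:2].mean(0))@X,"y dividers",P[2:4]@Y,P[4:6]@Y,"outer",P[6:8]@Y)
m=(P[2:4].mean(0)@Y+P[4:6].mean(0)@Y)/2; c=X*(P[:2].mean(0)@X)+Y*m; print("centre",c)
# bracket plate in hand: back edge corners
B=plane(W,[(170,235),(388,235)],tool()[0][2]-.0055)[:,:2]*1e3; p,r=tool()
print("bracket edge rel TCP in tool y,z",[(np.r_[b,p[2]*1e3]-p*1e3)@r for b in B], "yaw",yaw(B[0],B[1]))
for cc in(c,): print(shift([cc[0]/1e3,cc[1]/1e3,.1]))
```

```text
[[505.5 306.4]
 [637.7 257.4]
 [521.8 326.6]
 [639.5 282.8]
 [501.6 279.8]
 [625.7 235.7]
 [477.1 228.6]
 [610.5 181.2]]
len 140.9602635792894 -20.3 -20.4 -19.5 -19.6
x centre 440.6717335228949 y dividers [485.37735322 484.43358721] [434.45434288 435.50997808] outer [377.99900893 379.04509191]
centre [571.40602583 281.4871998 ]
bracket edge rel TCP in tool y,z [array([  1.06512831, -61.22606726, -16.11957773]), array([ -1.29264176,  58.63366633, -16.96295144])] yaw -19.9
[  3.5 -70.6 -72.5]
```

```bash
python3 -m inch '[[15,[0,-24,-25],[0,0,0.5]],[15,[0,-24,-25],[0,0,0.5]],[15,[0,-20,-21],[0,0,0]],[15,[0,0,0],[0,0,0]]]';  python3 - <<'E'
from h import *
print(tool()[0],shift([.571,.282,.0165]),turn(down(-20)))
E
```

```text
time: 6.35
position: [0.5729, 0.2734, 0.1018]
tool_rot: [-0.578, -0.4, 0.587, -0.403]
ft_force: [0.1, -0.4, -3.0]
grip_width: 0.0197
[0.57286795 0.27340862 0.10180365] [85.2 -4.5 -8.4] [-0.9  0.7  0.2]
```

```bash
python3 -m inch '[[15,[18,-4.5,-8.5],[-0.8,0.7,0]],[15,[20,0,0],[0,0,0]],[15,[18,0,0],[0,0,0]],[15,[0,0,0],[0,0,0]]]';  python3 - <<'E'
from h import *
print(tool()[0],shift([.571,.282,.0165]),turn(down(-20)))
W=cam("wrist"); im=imaging.camera("wrist"); cv2.imwrite("pics/w4.png",im[:,:,::-1])
E
```

```text
time: 6.85
position: [0.5738, 0.2764, 0.0445]
tool_rot: [-0.58, -0.404, 0.581, -0.403]
ft_force: [0.3, -0.2, -2.5]
grip_width: 0.02
[0.57375405 0.27640292 0.04448979] [28.  -4.5 -4.3] [-0.4  0.1  0.1]
```

View pics/w4.png

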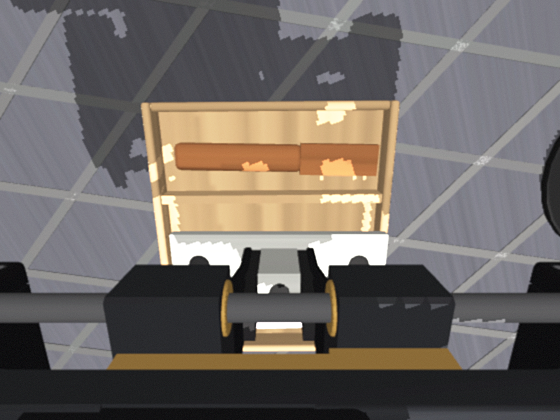

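The bracket is over the compartment, rear edge at row 235, with the far divider at row 197. I compute the last correction.

Run:
```python
from h import *
W=cam("wrist"); p,r=tool()
f=lambda px,z:((plane(W,px,z)-p)@r)[:,1:]*1e3
print("tray back outer edge",f([(270,102)],.02),"divider",f([(270,197)],.02),"L/R outer at row 240",f([(161.5,240),(390.5,240)],.02),"corner L/R back",f([(143,103),(398,102)],.02))
print("bracket back edge",f([(170,235),(388,235)],p[2]-.0055))
```

```text
tray back outer edge [[ -5.62240457 -86.48115431]] divider [[ -6.0878462  -32.99670731]] L/R outer at row 240 [[-73.45677529  -5.59227132]
 [ 68.16654671  -5.52450924]] corner L/R back [[-75.01881871 -86.02905009]
 [ 64.19956884 -86.4148006 ]]
bracket back edge [[-60.75373327 -16.5716157 ]
 [ 59.19237612 -16.51191257]]
```

```bash
python3 -m inch '[[15,[0,-3.5,-6.5],[-0.4,0,0]],[15,[8,0,0],[0,0,0]],[15,[9,0,0],[0,0,0]],[15,[6,0,0],[0,0,0]],[15,[0,0,0],[0,0,0]]]';  python3 - <<'E'
from h import *
print(tool()[0],shift([.571,.282,.0165]),turn(down(-20)),get_obs()["ft_force"])
E
```

```text
time: 7.52
position: [0.5752, 0.2847, 0.0227]
tool_rot: [0.58, 0.405, -0.578, 0.406]
ft_force: [-1.1, 0.2, -3.5]
grip_width: 0.0198
[0.57515767 0.28472981 0.02268444] [ 6.2 -3.   4. ] [ 0.1 -0.1 -0.2] [-1.06901717  0.15765126 -3.54058871]
```

```bash
python3 -m inch '[[15,[3,-2.5,1],[0,0,0]],[15,[2,0,0],[0,0,0]],[15,[1.5,0,0],[0,0,0]],[15,[0,0,0],[0,0,0]]]';  python3 - <<'E'
from h import *
print(tool()[0],shift([.5727,.2837,.0165]),turn(down(-20)),get_obs()["ft_force"])
W=cam("wrist"); im=imaging.camera("wrist"); cv2.imwrite("pics/w5.png",im[:,:,::-1])
E
```

```text
time: 8.02
position: [0.5727, 0.2848, 0.0162]
tool_rot: [0.58, 0.405, -0.578, 0.406]
ft_force: [-0.6, -0.2, -2.7]
grip_width: 0.0197
[0.57266582 0.28477537 0.01624724] [-0.3  0.4  1. ] [ 0.1 -0.1 -0.2] [-0.57992332 -0.24184196 -2.67446871]
```

View pics/w5.png

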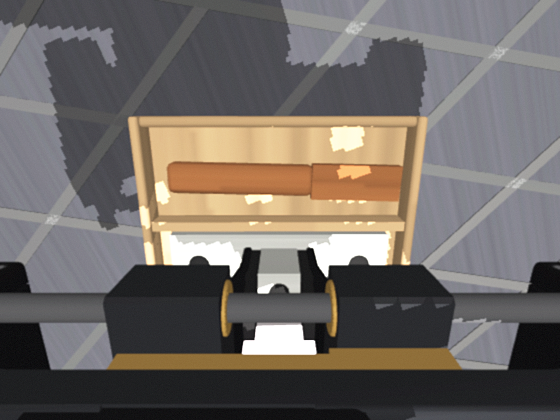

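The bracket is inside the compartment, its rear edge at row 235 just in front of the divider (row 228), with room at both ends. I lower until it rests.

```bash
python3 -m inch '[[15,[1.5,0,1],[0,0,0]],[15,[1.5,0,0],[0,0,0]],[15,[0,0,0],[0,0,0]]]'
```

```text
time: 8.45
position: [0.5728, 0.2848, 0.0165]
tool_rot: [0.581, 0.405, -0.577, 0.406]
ft_force: [-0.3, -0.1, -3.3]
grip_width: 0.0195
```

```bash
python3 -m inch '[[15,[3,0,0],[0,0,0]]]';python3 -m inch '[[15,[3,0,0],[0,0,0]]]'
```

```text
time: 8.57
position: [0.5732, 0.285, 0.0161]
tool_rot: [0.581, 0.405, -0.577, 0.406]
ft_force: [-7.0, -2.0, 27.1]
grip_width: 0.0196
time: 8.7
position: [0.5731, 0.285, 0.0161]
tool_rot: [0.581, 0.405, -0.577, 0.406]
ft_force: [-6.0, -1.1, 19.3]
grip_width: 0.02
```

Contact at TCP z 16 mm, which matches the 5 mm floor plus the grip height. I release and rise.

```bash
python3 -m inch '[[15,[-1.5,0,0],[0,0,0]],[50,[0,0,0],[0,0,0]],[50,[0,0,0],[0,0,0]],[50,[0,0,0],[0,0,0]],[50,[-20,0,0],[0,0,0]],[50,[-30,0,0],[0,0,0]],[60,[-30,0,0],[0,0,0]],[80,[-30,-15,30],[0,0,0]],[80,[-20,-20,40],[0,0,0]],[80,[0,0,0],[0,0,0]]]'
python3 - <<'E'
from h import *
C=cam("side");im=imaging.camera("side"); a=im[230:350,200:330]
W=cam("wrist");im2=imaging.camera("wrist")
cv2.imwrite("pics/s6.png",np.hstack([cv2.resize(a,(455,420),interpolation=2),im2[:,100:440]])[:,:,::-1])
print(tool()[0],turn(down(-20)))
E
```

```text
time: 9.95
position: [0.5172, 0.2303, 0.1568]
tool_rot: [0.585, 0.404, -0.573, 0.408]
ft_force: [0.0, 0.2, 0.8]
grip_width: 0.0778
[0.52001872 0.23169943 0.15585459] [ 0.1 -0.7 -0.9]
```

View pics/s6.png

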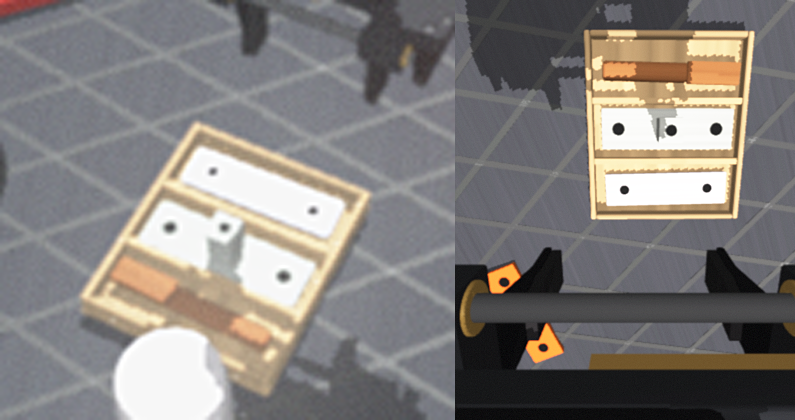

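The bracket lies flat in the middle compartment, released. Now to the fixture, turning the jaws to about +17.5°.

```bash
python3 -m inch '[[80,[-12,20,40],[0,0,0]],[80,[-12,20,40],[-9,0,0]],[80,[-12,13,43],[-9.5,0,0]],[80,[-12,5,45],[-9.5,0,0]],[80,[-12,-2,45],[-9.5,0,0]],[80,[-5,-8,44],[0,0,0]],[80,[0,-8,44],[0,0,0]],[80,[0,-8,44],[0,0,0]],[80,[0,-8,44],[0,0,0]],[80,[0,-8,44],[0,0,0]],[80,[0,0,0],[0,0,0]]]'
python3 - <<'E'
from h import *
print(tool()[0],turn(down(17.5)),shift([.58,-.262,.22]))
E
```

```text
time: 11.42
position: [0.5964, -0.2249, 0.2185]
tool_rot: [0.416, 0.569, -0.401, 0.585]
ft_force: [-0.9, -0.3, 0.1]
grip_width: 0.0798
[ 0.59636753 -0.2248776   0.21848614] [ 1.9  0.3 -1.8] [ -2.2 -27.7  29.6]
```

```bash
python3 -m inch '[[80,[-2,-20,20],[1.9,0,-1.8]],[80,[0,-8,10],[0,0,0]],[80,[0,0,0],[0,0,0]]]'
python3 - <<'E'
from h import *
W=cam("wrist"); np.savez("wA.npz",K=W[0],r=W[1],t=W[2]); im=imaging.camera("wrist"); cv2.imwrite("pics/w7.png",im[:,:,::-1])
print(tool()[0],turn(down(17.5)))
for t,z in(("fixture",.012),("pocket",.012),("block",.012)):
    for d in imaging.tip_of("wrist",t)[:2]: print(t,np.round(d["pixel"],1),round(d["confidence"],2),plane(W,d["pixel"],z).round(4))
for t in("fixture","block"):
    for d in imaging.cut_out("wrist",t)[:2]: print(t,np.round(d["box"]),round(d["confidence"],2),rect(W,d["pixels"],.02),rect(W,d["pixels"],.108))
E
```

```text
time: 11.8
position: [0.5792, -0.2625, 0.219]
tool_rot: [0.417, 0.57, -0.42, 0.57]
ft_force: [-0.4, -0.1, 0.1]
grip_width: 0.0803
[ 0.57934077 -0.2619563   0.21904484] [0.  0.1 0.2]
fixture [285.3 147.7] 0.83 [[ 0.5723 -0.2195  0.012 ]]
fixture [287.  151.5] 0.27 [[ 0.5754 -0.2229  0.012 ]]
pocket [285.5 153.8] 0.77 [[ 0.5746 -0.2259  0.012 ]]
block [254.1 262.1] 0.9 [[ 0.5781 -0.365   0.012 ]]
block [287.8 148.9] 0.62 [[ 0.5754 -0.2199  0.012 ]]
fixture [286. 145.  94. 158.] 0.59 [ 572.  -222.8  166.6   99.   -72.2] [ 567.8 -213.4  125.9   74.9  -72.2]
block [252. 274.  31.  34.] 0.91 [ 580.  -380.3   50.4   35.8  -82.9] [ 573.9 -332.5   38.1   27.1  -82.9]
block [288. 162.  26.  41.] 0.84 [ 577.1 -232.8   44.4   33.   -73. ] [ 571.7 -220.9   33.5   25.   -73. ]
```

View pics/w7.png

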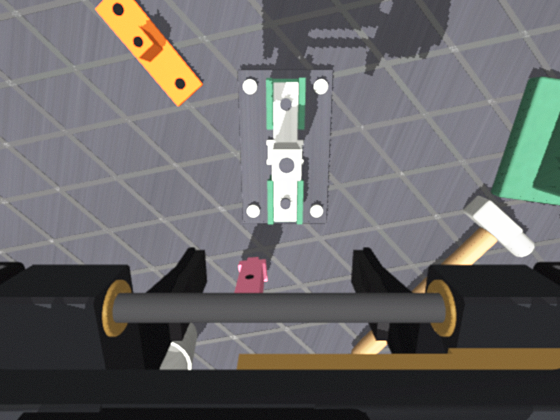

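The view shows the fixture plate with corners (240,67), (333,66), (327,223), (243,225). The steel block's top hole is at (287,165). The pink block at (252,275) stands apart and is not meant.

Run:
```python
from h import *
W=cam("wrist")
P=plane(W,[(240,67),(333,66),(327,223),(243,225)],.012)[:,:2]*1e3
print(P.mean(0),[round(float(np.linalg.norm(P[i]-P[i-1])),1) for i in range(4)])
for a,b in((0,1),(3,2)): print(np.degrees(np.arctan2(*(P[b]-P[a])[::-1])))
for a,b in((3,0),(2,1)): print(np.degrees(np.arctan2(*(P[b]-P[a])[::-1]))-90)
print("hole top",plane(W,(287,165),.108),"bolts",plane(W,[(286,104),(286,203)],.053))
X=plane(W,(287,165),.108)[0]
S,D=cam("scene"),cam("side")
print("proj scene/side",proj(S,X),proj(D,X))
print(shift([X[0],X[1],.15]),turn(down(18)))
```

```text
[ 574.21267151 -221.70615358] [174.8, 96.9, 173.0, 100.8]
18.063233848796408
19.027768202660628
16.69453692144245
17.957041817088893
hole top [[ 0.57394155 -0.22257342  0.108     ]] bolts [[ 0.5588073  -0.17516929  0.053     ]
 [ 0.58902545 -0.2687291   0.053     ]]
proj scene/side [[227.79020654 224.71286733]] [[285.25793254 142.08578311]]
[ 69.1   6.5 -39. ] [-0.4  0.2  0.2]
```

```bash
python3 -m inch '[[80,[20,3,-20],[-0.4,0,0]],[80,[25,3.5,-19],[0,0,0]],[80,[24,0,0],[0,0,0]],[80,[0,0,0],[0,0,0]]]'
python3 - <<'E'
from h import *
print(tool()[0],shift([.574,-.2222,.073]),turn(down(17.9)))
S,D=cam("scene"),cam("side"); s=imaging.camera("scene"); a=imaging.cut_out("scene","block"); d=imaging.camera("side"); b=imaging.cut_out("side","block")
print([(x["box"],x["confidence"]) for x in a[:3]],[(x["box"],x["confidence"]) for x in b[:3]])
cv2.imwrite("pics/s8.png",np.hstack([cv2.resize(s[170:290,160:290],(390,360),interpolation=2),cv2.resize(d[90:210,220:350],(390,360),interpolation=2)])[:,:,::-1])
E
```

```text
time: 12.6
position: [0.5749, -0.2202, 0.15]
tool_rot: [0.414, 0.571, -0.416, 0.574]
ft_force: [0.2, -0.1, 0.1]
grip_width: 0.0797
[ 0.57493481 -0.22021518  0.1499838 ] [77.  -1.5  1.2] [0.2 0.3 0. ]
[([229.1, 235.2, 12.7, 29.0], 0.68)] [([286.2, 148.6, 10.3, 21.6], 0.69), ([288.2, 126.0, 16.4, 26.6], 0.52)]
```

View pics/s8.png

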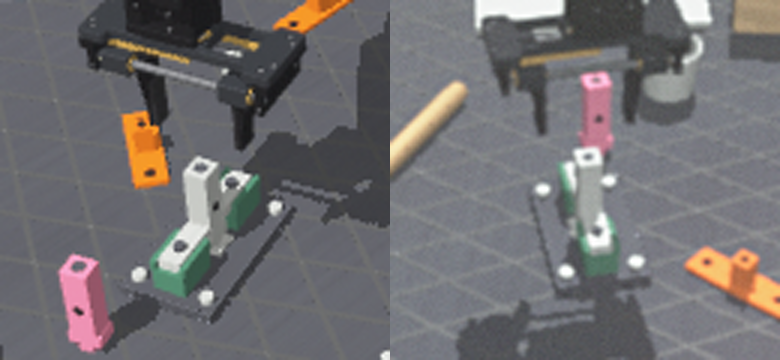

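The block's top hole is at scene (226.7,225.7) and side (286,142). That is within about 1 px of the projected 108 mm-high point, so the position and height are confirmed. The gripper straddles it. Descending.

```bash
python3 -m inch '[[80,[20,-1.5,1],[0.2,0.3,0]],[75,[20,0,0],[0,0,0]],[70,[18,0,0],[0,0,0]],[60,[0,0,0],[0,0,0]]]'
python3 - <<'E'
from h import *
print(tool()[0],shift([.574,-.2222,.073]),turn(down(17.9)))
E
```

```text
time: 13.3
position: [0.5771, -0.2259, 0.0931]
tool_rot: [0.417, 0.568, -0.417, 0.575]
ft_force: [-0.6, -0.3, 0.6]
grip_width: 0.0662
[ 0.57706019 -0.22585224  0.09312607] [20.1 -1.9 -4.6] [-0.2  0.4 -0.4]
```

```bash
python3 -m inch '[[60,[8,-2,-4],[0,0.4,-0.4]],[55,[8,0,0],[0,0,0]],[50,[3,0,0],[0,0,0]],[50,[0,0,0],[0,0,0]]]'
python3 - <<'E'
from h import *
print(tool()[0],shift([.574,-.2222,.073]),turn(down(17.9)),get_obs()["ft_force"])
E
```

```text
time: 13.8
position: [0.5746, -0.2233, 0.0738]
tool_rot: [0.417, 0.57, -0.417, 0.572]
ft_force: [0.4, -0.7, 0.5]
grip_width: 0.0506
[ 0.57455289 -0.22328838  0.07383146] [ 0.8 -0.2 -1.2] [-0.2  0.1 -0. ] [ 0.41011005 -0.68154619  0.48998788]
```

```bash
python3 -m inch '[[15,[0,0,-1],[0,0,0]],[15,[0,0,0],[0,0,0]],[15,[0,0,0],[0,0,0]],[15,[0,0,0],[0,0,0]],[15,[0,0,0],[0,0,0]]]' 60
python3 - <<'E'
from h import *
o=get_obs();np.save("grip.npy",np.r_[o["position"],o["tool_rot"]])
print(tool()[0],shift([.574,-.2222,.073]),turn(down(17.9)),o["ft_force"],o["moment"],o["grip_width"])
E
```

```text
time: 14.42
position: [0.5747, -0.2224, 0.0747]
tool_rot: [0.417, 0.57, -0.417, 0.572]
ft_force: [-0.0, -0.4, -0.9]
grip_width: 0.0235
[ 0.5746748  -0.22243345  0.07467287] [ 1.7 -0.6 -0.4] [-0.2  0.2 -0.1] [-0.0368416  -0.44000441 -0.85215262] [-0.01441055  0.0059746  -0.04780816] 0.023514713934179216
```

Gripped with the block upright and almost no force. Now lean to fixture +y (tool −z).

```bash
cat > st.py <<'E'
from h import *
g=np.load("grip.npy"); p,r=tool(); r0=R.from_quat(g[3:]).as_matrix(); o=get_obs()
rv=R.from_matrix(r0.T@r).as_rotvec(degrees=True)
print("TCP moved in start tool axes mm",(r0.T@(p-g[:3])*1e3).round(1),"rot",rv.round(1))
f=lambda p,r:p+r[:,0]*(.0627)
print("foot moved",(r0.T@(f(p,r)-f(g[:3],r0))*1e3).round(1),"80mm pt",(r0.T@((p-r[:,0]*.019)-(g[:3]-r0[:,0]*.019))*1e3).round(1),"F tool",(r0.T@o["ft_force"]).round(1),"M",(r0.T@o["moment"]).round(2))
E
python3 -m inch '[[15,[0,0,-2.4],[0,-2.2,0]],[15,[0,0,-2.4],[0,-2.2,0]],[15,[0,0,-2.4],[0,-2.2,0]],[15,[0,0,0],[0,0,0]]]'; python3 st.py
```

```text
time: 14.92
position: [0.5729, -0.2169, 0.0748]
tool_rot: [0.392, 0.534, -0.441, 0.605]
ft_force: [0.9, 0.7, 0.0]
grip_width: 0.0237
TCP moved in start tool axes mm [-0.1  0.  -5.8] rot [ 0.1 -6.8  0. ]
foot moved [-0.6  0.1  1.7] 80mm pt [-0.  0. -8.] F tool [-0.   1.1 -0.4] M [0.02 0.41 0.1 ]
```

```bash
python3 -m inch '[[15,[0,0,-2.6],[0,-1,0]],[15,[0,0,-2.4],[0,-1,0]],[15,[0,0,0],[0,0,0]]]'; python3 st.py
```

```text
time: 15.3
position: [0.5723, -0.2146, 0.0749]
tool_rot: [0.383, 0.522, -0.449, 0.616]
ft_force: [0.2, -0.5, 0.4]
grip_width: 0.0236
TCP moved in start tool axes mm [-0.3  0.1 -8.2] rot [ 0.1 -9.1  0.1]
foot moved [-1.1  0.1  1.8] 80mm pt [ -0.    0.1 -11.2] F tool [-0.4  0.   0.6] M [-0.04  0.18 -0.05]
```

```bash
python3 -m inch '[[15,[0,0,-2.4],[0,-0.6,0]],[15,[0,0,0],[0,0,0]]]'; python3 st.py
```

```text
time: 15.55
position: [0.572, -0.2136, 0.075]
tool_rot: [0.38, 0.518, -0.451, 0.62]
ft_force: [-1.5, -1.7, 0.7]
grip_width: 0.0234
TCP moved in start tool axes mm [-0.4  0.1 -9.2] rot [ 0.1 -9.9  0.1]
foot moved [-1.3  0.2  1.6] 80mm pt [ -0.1   0.1 -12.5] F tool [-0.7 -2.   1.2] M [ 0.01 -0.08 -0.21]
```

```bash
python3 -m inch '[[15,[0,0,2.6],[0,2.4,0]],[15,[0,0,2.6],[0,2.4,0]],[15,[0,0,2.6],[0,2.4,0]],[15,[0,0,2.6],[0,2.4,0]],[15,[0,0,0],[0,0,0]]]'; python3 st.py;  python3 -m inch '[[15,[0,0,2.6],[0,2.3,0]],[15,[0,0,2.6],[0,2.3,0]],[15,[0,0,2.5],[0,2.2,0]],[15,[0,0,0],[0,0,0]]]'; python3 st.py
```

```text
time: 16.18
position: [0.5748, -0.2217, 0.0746]
tool_rot: [0.418, 0.57, -0.417, 0.572]
ft_force: [-0.7, -1.5, 3.2]
grip_width: 0.0234
TCP moved in start tool axes mm [ 0.   0.4 -0.7] rot [0.  0.1 0.1]
foot moved [ 0.   0.5 -0.7] 80mm pt [ 0.   0.4 -0.6] F tool [-3.2 -1.1  1.2] M [ 0.   -0.36 -0.21]
time: 16.68
position: [0.5767, -0.2274, 0.075]
tool_rot: [0.44, 0.603, -0.391, 0.538]
ft_force: [-0.4, -2.8, 0.4]
grip_width: 0.0236
TCP moved in start tool axes mm [-0.3  0.4  5.3] rot [-0.1  6.8  0. ]
foot moved [-0.8  0.5 -2. ] 80mm pt [-0.2  0.4  7.6] F tool [-0.4 -1.2  2.5] M [ 0.06 -0.8  -0.34]
```

```bash
python3 -m inch '[[15,[0,0,2.8],[0,1.4,0]],[15,[0,0,2.6],[0,1,0]],[15,[0,0,2.6],[0,1,0]],[15,[0,0,0],[0,0,0]]]'; python3 st.py
```

```text
time: 17.18
position: [0.5781, -0.2312, 0.075]
tool_rot: [0.452, 0.621, -0.376, 0.518]
ft_force: [-0.8, -1.0, 2.2]
grip_width: 0.0234
TCP moved in start tool axes mm [-0.3  0.6  9.3] rot [-0.2 10.6 -0.1]
foot moved [-1.4  0.5 -2.2] 80mm pt [ 0.   0.6 12.8] F tool [-2.2 -1.1  0.7] M [ 0.03 -0.6  -0.36]
```

```bash
python3 -m inch '[[15,[0,0,-2.5],[0,-2.7,0]],[15,[0,0,-2.5],[0,-2.7,0]],[15,[0,0,-2.5],[0,-2.7,0]],[15,[0,0,-2.4],[0,-2.6,0]],[15,[0,0,0],[0,0,0]]]'; python3 st.py
```

```text
time: 17.8
position: [0.5748, -0.2206, 0.0746]
tool_rot: [0.415, 0.569, -0.417, 0.574]
ft_force: [-2.3, -2.2, 2.9]
grip_width: 0.0236
TCP moved in start tool axes mm [ 0.   0.6 -1.7] rot [-0.2 -0.2 -0.1]
foot moved [ 0.   0.6 -1.4] 80mm pt [ 0.   0.7 -1.8] F tool [-2.9 -2.9  1.4] M [-0.03 -0.39 -0.36]
```

```bash
python3 -m inch '[[15,[0,-0.4,1.8],[0.2,0.2,0]],[15,[0,0,0],[0,0,0]],[15,[-2.5,0,0],[0,0,0]],[15,[0,0,0],[0,0,0]]]'; python3 st.py;  python3 -m inch '[[15,[-2,0,0],[0,0,0]],[15,[-2,0,0],[0,0,0]]]'; python3 st.py
```

```text
time: 18.3
position: [0.5744, -0.2215, 0.0753]
tool_rot: [0.418, 0.571, -0.417, 0.57]
ft_force: [-0.6, -1.2, -4.2]
grip_width: 0.0235
TCP moved in start tool axes mm [-0.6 -0.  -1. ] rot [ 0.2  0.3 -0.1]
foot moved [-0.6 -0.1 -1.3] 80mm pt [-0.6  0.  -0.9] F tool [ 4.2 -1.   1. ] M [ 0.03 -0.15  0.  ]
time: 18.55
position: [0.5739, -0.2217, 0.078]
tool_rot: [0.418, 0.572, -0.417, 0.569]
ft_force: [1.0, -1.0, -4.9]
grip_width: 0.0234
TCP moved in start tool axes mm [-3.4 -0.5 -0.9] rot [ 0.2  0.4 -0.2]
foot moved [-3.4 -0.7 -1.4] 80mm pt [-3.4 -0.5 -0.8] F tool [4.9 0.6 1.2] M [-0.   -0.26  0.05]
```

```bash
python3 -m inch '[[15,[0,0.5,1.5],[-0.2,-0.4,0.1]],[15,[-2,0,0],[0,0,0]],[15,[-2,0,0],[0,0,0]]]'; python3 st.py;  python3 -m inch '[[15,[-2.5,0,0],[0,0,0]],[15,[-2.5,0,0],[0,0,0]]]'; python3 st.py
```

```text
time: 18.92
position: [0.574, -0.2221, 0.0818]
tool_rot: [0.417, 0.571, -0.417, 0.571]
ft_force: [-0.2, -0.6, -4.0]
grip_width: 0.0237
TCP moved in start tool axes mm [-7.2 -0.5 -0.5] rot [-0.   0.1 -0.1]
foot moved [-7.2 -0.7 -0.7] 80mm pt [-7.2 -0.5 -0.5] F tool [ 4.  -0.4  0.5] M [0.07 0.06 0.03]
time: 19.18
position: [0.5739, -0.2219, 0.0873]
tool_rot: [0.417, 0.571, -0.417, 0.571]
ft_force: [0.6, 0.7, -4.7]
grip_width: 0.0234
TCP moved in start tool axes mm [-12.6  -0.5  -0.7] rot [-0.   0.1 -0.1]
foot moved [-12.6  -0.7  -0.9] 80mm pt [-12.6  -0.5  -0.7] F tool [ 4.7  0.8 -0.4] M [0.03 0.05 0.08]
```

Lifting freely, with only the weight on the wrist. Continue to a lift of about 57 mm (foot at 69 mm).

```bash
python3 -m inch '[[15,[-3,0.3,0.4],[0,0,0]],[15,[-4,0,0],[0,0,0]],[15,[-4,0,0],[0,0,0]]]'; python3 st.py;  python3 -m inch '[[15,[-4,0,0.3],[0,0,0]],[15,[-5,0,0],[0,0,0]],[15,[-5,0,0],[0,0,0]],[15,[-5,0,0],[0,0,0]],[15,[-5,0,0],[0,0,0]],[15,[-5,0,0],[0,0,0]],[15,[0,0,0],[0,0,0]]]'; python3 st.py
```

```text
time: 19.55
position: [0.5743, -0.2221, 0.0991]
tool_rot: [0.417, 0.571, -0.417, 0.571]
ft_force: [-0.3, -0.7, -4.5]
grip_width: 0.0235
TCP moved in start tool axes mm [-24.4  -0.2  -0.3] rot [-0.   0.1 -0.1]
foot moved [-24.4  -0.3  -0.5] 80mm pt [-24.4  -0.1  -0.3] F tool [ 4.5 -0.5  0.6] M [-0.07 -0.07  0.03]
time: 20.42
position: [0.5747, -0.2226, 0.1309]
tool_rot: [0.417, 0.57, -0.417, 0.572]
ft_force: [0.3, -0.1, -4.6]
grip_width: 0.0234
TCP moved in start tool axes mm [-56.2   0.1   0.3] rot [-0.   0.1 -0.1]
foot moved [-56.2  -0.    0.2] 80mm pt [-56.2   0.1   0.3] F tool [4.6 0.3 0.2] M [0.03 0.02 0.07]
```

```bash
python3 -m inch '[[15,[0,0,0],[0,0,0]],[15,[0,0,0],[0,0,0]]]'
python3 - <<'E'
from h import *
s=imaging.camera("scene"); d=imaging.camera("side")
cv2.imwrite("pics/s9.png",np.hstack([cv2.resize(s[170:290,160:290],(390,360),interpolation=2),cv2.resize(d[90:210,220:350],(390,360),interpolation=2)])[:,:,::-1])
p,r=tool(); f=np.array([.5745,-.2222])
for n in("scene","side"):
    C=cam(n); o=np.array([160,170]) if n=="scene" else np.array([220,90])
    print(n,[((proj(C,[*f,z])[0]-o)*3).round() for z in(.068,.164)])
E
```

```text
time: 20.68
position: [0.5744, -0.2224, 0.1306]
tool_rot: [0.417, 0.571, -0.417, 0.571]
ft_force: [0.3, 0.3, -4.9]
grip_width: 0.0238
scene [array([208., 196.]), array([199., 117.])]
side [array([195., 187.]), array([195., 111.])]
```

View pics/s9.png

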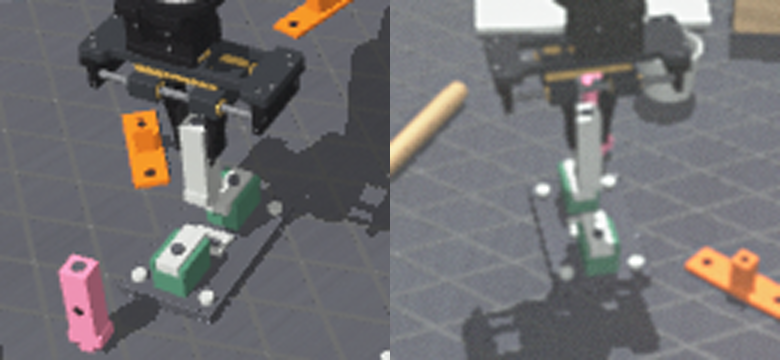

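Run:
```python
from h import *
a=np.radians(17.9);X=np.array([np.cos(a),np.sin(a),0]);Y=np.array([-X[1],X[0],0]);Z=np.array([0,0,1.])
b=np.array([.5745,-.2222,.068]); boxes=[(7,0,.008),(16.5,.008,.02),(13,.02,.096)]
out=[]
for n,(c0,r0) in(("scene",(195,190)),("side",(255,110))):
    im=imaging.camera(n); C=cam(n); s=8
    crop=cv2.resize(im[r0:r0+70,c0:c0+48],None,fx=s,fy=s,interpolation=2)
    m=np.zeros(im.shape[:2],np.uint8)
    for w,z0,z1 in boxes:
        q=np.array([b+X*.012*i+Y*w*1e-3*j+Z*z for i in(-1,1) for j in(-1,1) for z in(z0,z1)])
        px=proj(C,q); h=cv2.convexHull(px.astype(np.float32))
        cv2.polylines(crop,[np.int32(((h-[c0,r0])+.5)*s)],True,(255,0,0),1)
        cv2.fillPoly(m,[np.int32(h.round())],1)
    for d in imaging.cut_out(n,"block")[:2]:
        k=d["pixels"]; 
        e=lambda k:(lambda v:[v.mean(0).round(1).tolist(),round(float(np.degrees(np.arctan2(*np.linalg.eigh(np.cov(v.T))[1][::-1,1]))%180),1)])(np.argwhere(k)[:,::-1])
        print(n,round(d["confidence"],2),"seen",e(k),"upright model",e(m>0),"IoU",(k&(m>0)).sum()/(k|(m>0)).sum())
    out.append(crop)
cv2.imwrite("pics/s10.png",np.hstack(out)[:,:,::-1])
```

```text
scene 0.77 seen [[225.7, 224.2], 79.8] upright model [[227.6, 222.0], 83.9] IoU 0.6221198156682027
scene 0.73 seen [[188.0, 269.8], 77.9] upright model [[227.6, 222.0], 83.9] IoU 0.0
side 0.6 seen [[285.9, 138.9], 92.2] upright model [[285.0, 139.0], 88.9] IoU 0.6739811912225705
```

View pics/s10.png

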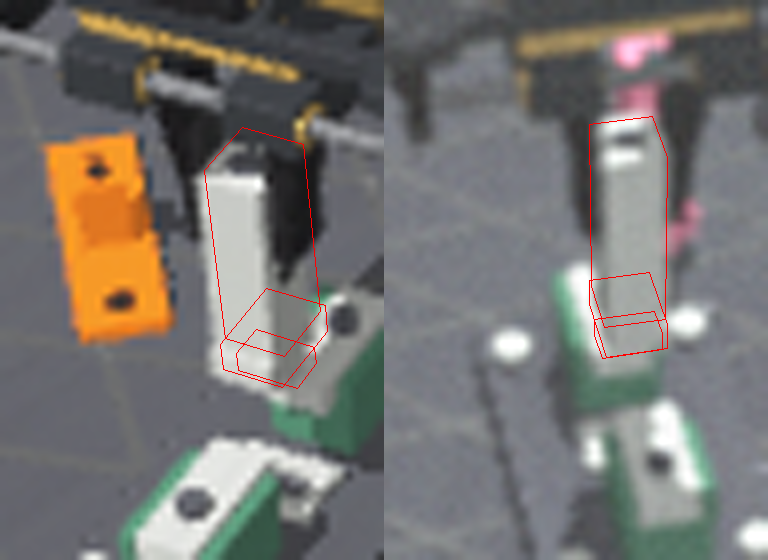

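The scene view (right keeper behind, foot at crop (245,380)) shows the block leaning a few degrees against the overlaid upright outline. It turned a little in the pads. I measure the lean from the stem's edges.

```bash
cat > tilt.py <<'E'
from h import *
from scipy.optimize import least_squares
a=np.radians(17.9);X=np.array([np.cos(a),np.sin(a),0]);Y=np.array([-X[1],X[0],0]);Z=np.array([0,0,1.])
import sys
b=np.array([.5745,-.2222,.148]) # grip point
def axis(C,fx,fy,o): # image slope of the stem edge through corner o (m)
    Rm=R.from_rotvec(X*np.radians(fx)).as_matrix()@R.from_rotvec(Y*np.radians(fy)).as_matrix()
    q=[b+Rm@(X*o[0]+Y*o[1]+Z*z) for z in(-.055,.005)]
    p=proj(C,q); return (p[1]-p[0])[0]/(p[1]-p[0])[1]
obs=[]
for n,rows,cols,corner,rise in(("scene",range(214,232),(214,226),(.012,-.013),1),("scene",range(216,232),(225,233),(.012,.013),-1),("side",range(132,147),(276,286),(.012,.013),1),("side",range(132,147),(285,293),(-.012,.013),-1)):
    g=np.mean([imaging.camera(n).astype(float).mean(2) for _ in range(2)],0); C=cam(n); e=[]
    for r in rows:
        d=np.clip(np.diff(g[r,cols[0]:cols[1]])*rise,0,None); k=int(d.argmax()); w=d[max(k-1,0):k+2]; e.append((w*(np.arange(max(k-1,0),max(k-1,0)+len(w)))).sum()/w.sum()+cols[0]+.5)
    e=np.array(e); r=np.array(rows); k=np.ones(len(r),bool)
    for _ in range(4):
        c=np.polyfit(r[k],e[k],1); k=abs(e-np.polyval(c,r))<.8
    print(n,"slope",c[0].round(3),"inliers",k.sum(),"/",len(r),"model upright",axis(C,0,0,corner).round(3), "d/dfx",(axis(C,3,0,corner)-axis(C,0,0,corner)).round(3),"d/dfy",(axis(C,0,3,corner)-axis(C,0,0,corner)).round(3),"cols",e.round(1)[::3])
    obs.append((C,c[0],corner))
s=least_squares(lambda v:[axis(C,v[0],v[1],o)-m for C,m,o in obs],[0,0],loss="soft_l1",f_scale=.01)
print("tilt about fixture x,y deg (x>0: top to -y)",s.x.round(2),"resid",s.fun.round(3))
E
python3 tilt.py
```

```text
scene slope 0.106 inliers 18 / 18 model upright 0.109 d/dfx 0.04 d/dfy -0.058 cols [219.2 219.7 219.9 220.2 220.4 220.9]
scene slope 0.048 inliers 15 / 16 model upright 0.101 d/dfx 0.038 d/dfy -0.058 cols [227.4 227.7 227.9 227.7 227.9 228.4]
side slope 0.08 inliers 11 / 15 model upright 0.006 d/dfx 0.012 d/dfy 0.064 cols [281.6 281.7 281.8 282.2 277.4]
side slope -0.01 inliers 13 / 15 model upright -0.009 d/dfx 0.014 d/dfy 0.064 cols [289.9 289.8 289.4 290.6 289.7]
tilt about fixture x,y deg (x>0: top to -y) [0.27 1.65] resid [-0.025  0.024 -0.037  0.037]
```

Run:
```python
from h import *
p,r=tool(); W=cam("wrist"); im=imaging.camera("wrist")
x,y,z=r.T; Xf=y; Yf=-z; up=-x; G=p-.019*x   # fixture axes via the tool, grip point
for fx in(-4,0,4):
    Rm=R.from_rotvec(Xf*np.radians(fx)).as_matrix()
    f=lambda q:proj(W,G+Rm@(Xf*q[0]+Yf*q[1]+up*(q[2]-.08)))[0].round(1).tolist()
    print(fx,{k:f(q) for k,q in dict(topL=(-.012,.013,.096),stemL=(-.012,.013,.02),stemR=(.012,.013,.02),shTop=(0,.0165,.02),shBot=(0,.0165,.008),footTop=(0,.007,.008),foot=(0,.007,0)).items()})
g=im.astype(int)
for c in(268,279,290): print(c,[(rr,g[rr,c].tolist()) for rr in range(224,300,3)])
m=[(d["box"],round(d["confidence"],2)) for d in imaging.cut_out("wrist","block")[:2]]; print(m)
```

```text
-4 {'topL': [252.0, 273.9], 'stemL': [261.2, 226.8], 'stemR': [297.4, 226.8], 'shTop': [279.3, 221.7], 'shBot': [279.3, 217.3], 'footTop': [279.3, 230.4], 'foot': [279.3, 227.3]}
0 {'topL': [251.9, 277.2], 'stemL': [261.0, 221.2], 'stemR': [297.5, 221.1], 'shTop': [279.3, 216.1], 'shBot': [279.3, 210.8], 'footTop': [279.3, 223.8], 'foot': [279.3, 220.2]}
4 {'topL': [251.8, 280.5], 'stemL': [260.9, 215.6], 'stemR': [297.7, 215.6], 'shTop': [279.3, 210.6], 'shBot': [279.3, 204.3], 'footTop': [279.3, 217.3], 'foot': [279.3, 213.1]}
268 [(224, [154, 155, 150]), (227, [155, 156, 150]), (230, [155, 154, 150]), (233, [155, 157, 148]), (236, [155, 155, 149]), (239, [154, 153, 146]), (242, [155, 156, 149]), (245, [155, 155, 149]), (248, [155, 154, 150]), (251, [152, 152, 145]), (254, [154, 155, 147]), (257, [156, 155, 150]), (260, [156, 154, 148]), (263, [157, 156, 151]), (266, [156, 156, 150]), (269, [154, 152, 147]), (272, [156, 154, 149]), (275, [150, 150, 146]), (278, [219, 219, 212]), (281, [219, 220, 212]), (284, [218, 219, 211]), (287, [219, 219, 213]), (290, [223, 223, 216]), (293, [1
[... 671 characters left out ...]
 90])]
290 [(224, [156, 156, 151]), (227, [160, 158, 152]), (230, [155, 154, 150]), (233, [157, 156, 151]), (236, [156, 154, 150]), (239, [153, 154, 148]), (242, [155, 155, 149]), (245, [153, 154, 147]), (248, [153, 153, 148]), (251, [154, 156, 148]), (254, [154, 155, 148]), (257, [154, 156, 149]), (260, [155, 156, 149]), (263, [155, 156, 148]), (266, [154, 154, 149]), (269, [156, 153, 149]), (272, [155, 153, 148]), (275, [147, 145, 140]), (278, [255, 255, 255]), (281, [255, 255, 255]), (284, [255, 255, 255]), (287, [255, 255, 255]), (290, [221, 222, 214]), (293, [100, 98, 97]), (296, [79, 80, 81]), (299, [88, 88, 91])]
[([246.9, 342.0, 17.1, 23.3], 0.8), ([281.4, 269.5, 51.3, 112.6], 0.76)]
```

Run:
```python
from h import *
g=imaging.camera("wrist").astype(int)
for c in(270,279,288): print(c,[(rr,g[rr,c].tolist()) for rr in range(198,230,1)])
```

```text
270 [(198, [241, 241, 237]), (199, [255, 255, 255]), (200, [255, 255, 255]), (201, [255, 255, 252]), (202, [171, 171, 176]), (203, [144, 142, 153]), (204, [143, 145, 155]), (205, [145, 146, 156]), (206, [147, 148, 158]), (207, [143, 143, 152]), (208, [139, 141, 150]), (209, [135, 137, 145]), (210, [114, 113, 121]), (211, [126, 125, 127]), (212, [151, 151, 146]), (213, [158, 158, 152]), (214, [150, 151, 146]), (215, [154, 153, 148]), (216, [180, 180, 174]), (217, [218, 218, 211]), (218, [225, 226, 218]), (219, [227, 227, 220]), (220, [226, 226, 220]), (221, [206, 206, 198]), (222, [171, 171, 164]), (223, [155, 156, 150]), (224, [155, 156, 149]), (225, [156, 157, 151]), (226, [157, 156, 151]), (227, [157, 157, 151]), (228, [156, 155, 150]), (229, [158, 156, 152])]
279 [(198, [241, 242, 237]), (199, [255, 255, 255]), (200, [255, 255, 255]), (201, [255, 255, 254]), (202, [174, 173, 181]), (203, [135, 136, 147]), (204, [100, 102, 109]), (205, [82, 82, 88]), (206, [83, 82, 88]), (207, [83, 82, 88]), (208, [86, 85, 93]), (209, [83, 83, 89]), (210, [90, 88, 94]), (211, [121, 119, 118]), (212
[... 482 characters left out ...]
200, [255, 255, 255]), (201, [254, 254, 252]), (202, [173, 173, 178]), (203, [137, 136, 147]), (204, [106, 104, 112]), (205, [83, 84, 91]), (206, [81, 82, 88]), (207, [84, 85, 90]), (208, [83, 85, 90]), (209, [79, 79, 86]), (210, [86, 85, 92]), (211, [121, 121, 121]), (212, [154, 153, 148]), (213, [160, 160, 155]), (214, [158, 156, 150]), (215, [158, 159, 153]), (216, [185, 185, 178]), (217, [221, 220, 213]), (218, [229, 228, 223]), (219, [229, 229, 223]), (220, [229, 228, 222]), (221, [209, 209, 203]), (222, [171, 172, 164]), (223, [156, 155, 149]), (224, [154, 155, 149]), (225, [157, 157, 151]), (226, [156, 157, 151]), (227, [159, 159, 152]), (228, [158, 158, 154]), (229, [155, 155, 149])]
```

The close wrist view settles it: the shoulder edges are at rows 221.7, 216.4 and 211.2. The upright model gives 221.2, 216.1 and 210.8, so the lean is about 0.3° and the scene-camera impression was wrong. Handing in.

Run:
```python
from h import *
C=cam("side"); imaging.camera("side"); print([(np.round(d["box"]),round(d["confidence"],2)) for d in imaging.cut_out("side","bracket")[:3]])
o=get_obs(); print(o["time"],o["ft_force"].round(1),o["grip_width"]); robot.hand_in()
```

```text
[(array([265., 301.,  49.,  26.]), 0.96), (array([352., 265.,  17.,  36.]), 0.67), (array([338., 187.,  41.,  23.]), 0.63)]
21.625 [ 0.5  0.3 -3.5] 0.02366991162564948
the job is handed in; nothing more can be done
```

The job is handed in at 21.6 s. The steel bracket was laid flat in the tray's middle compartment and let go of first. Then the block was rocked about 10° to each side, which pushed the keepers back roughly 4.5 mm each by my estimate from the lean. It lifted out with no more than its own weight (about 5 N) on the wrist.

Last checks:
- **Block position:** its foot is at about 68 mm, so about 20 mm above the keepers, and within 1 mm sideways of where it stood in the pocket.
- **Block held still:** the wrist force is only the block's weight, with the fingers at 23.7 mm on the 24 mm block.
- **Upright:** the wrist camera shows a lean of about 0.3°.
- **Bracket:** still in the middle compartment in the last side picture.

What disagreed or went wrong:
- **Scene camera:** it first suggested the block leaned 3 to 4°, and a coarse edge fit on the scene and side pictures gave inconsistent values (0.3° and 1.7°). I trusted the closer wrist view.
- **First bracket grip:** it was 7 mm off and tilted 1.4°, so I opened, straightened and gripped again before lifting.
- **Not measured:** keeper travel was not measured directly. I did not check the brush, bar, magnet, collar, spray can and cup one by one at the end.

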